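Charge the bead mill and set its timer

ROBOT

A 7-joint arm with a two-finger parallel gripper is mounted at the origin on a cart in front of the work surface, level with it; the furniture and walls round the work are solid. World frame = base frame: x ahead of the robot, y to its left, z up, the work surface at z = 0. Lengths are in m, angles in rad, forces in N, time in s.
With the tool pointing down it reaches from about 0.4 to 0.85 m from the base axis. Payload 4.5 kg.
Tool frame: the origin (TCP) lies midway between the tips of the shut fingers; the grasp point (between the pads) lies 19 mm behind it; z points along the fingers, y is the line along which they close (so a half turn about z gives the same grasp; the last joint's range is limited). The gripper opens to 88 mm and grips with 3 to 60 N. Pads are 18 mm wide; open, the fingers measure 123 mm over their backs; the gripper's body (75 mm by 187 mm) begins 45 mm behind the grasp point.
Start: joints at [1.234, 0.689, -0.195, 1.565, 0.157, 0.902, -0.215], TCP at [0.227, -0.583, 0.239] pointing down, gripper open.
Joint ranges: [-3.01, 3.01], [-0.46, 2.08], [-1.47, 1.51], [0.13, 2.56], [-1, 4.14], [0.04, 2.09], [-2.66, 2.66]. Speed limits (rad/s): [2.57, 2.57, 3.14, 3.14, 3.14, 3.14, 3.14].

INTERFACE

Orientations are given as a unit quaternion [x, y, z, w].
In Python, from plant import sensors, eyes, finish_job gives the robot as it stands.
- The arm moves only by the tool send_rows, never from a script. Its argument "rows" is text: rows parted by semicolons, each of 4 numbers parted by spaces: the shift along the tool's x, y, z normalised to -1 to 1, where 1 is 30 cm, then the turn about the tool's z normalised to -1 to 1, where 1 is 2 pi rad. A call has 1 to 10 rows; each row is the pose to reach, as a shift and turn from the pose commanded when the call began, along the tool's axes at that moment, turning the shorter way round; what a row does not reach only later rows make up. A row lasts 1/12 s, in which the tool goes at most 41.7 mm and 7.16 degrees, less where a joint would pass 70% of its speed; a pose out of reach is approached as far as the arm can. A call with a number of a shift or a turn outside -1 to 1 is refused whole. A call with a gripper value outside its range is refused whole. "jaw" is the closure, from -1 (fully open) to 1 (shut), set as the call begins (left out, the last holds). The fingers move at their own pace and stop on an object; "force" is the grip in N (left out, the last holds). Time passes only in rows, so rows that repeat a pose let the fingers close. It gives the time, the measured TCP pose, the force, the opening and the grip force at its end, in the units of the state.
- sensors.get_state(): the state, without advancing time (a new reading comes with each control period).
- eyes.snapshot(name): name is "scene" or "top" or "wrist"; returns (picture, depth): 400x640x3 uint8, red, green, blue; 400x640 float32, m along the optical axis (not along the pixel's ray), 0 where there is no reading.
- eyes.calibration(name): a dict with "fov_y" (degrees; the focal length in pixels is half the picture's height over the tangent of half this angle, whatever the lens; pixels are square), "cx", "cy" (the principal point, pixels), "world_from_camera" (4x4, takes a point from camera to world coordinates). Camera axes: x right, y down, z forward; pixel columns grow to the right and rows downward; lengths in m; the calibration is good to about 2 mm. A picture is of the moment at which its call begins: read the wrist's pose just before it. calibration takes no time and is no camera call; for the wrist camera it gives the pose at the moment of the call.
- finish_job(): hands the job in; it is judged then, once.
The state is a dict: "clock": time; "q": joint angles; "qd": joint speeds; "joint_torque": joint torques, N m; "tool_pos": TCP position; "eef_rot": TCP orientation; "contact_force": force on the tool from outside, world axes, zero at the start; "moment": the same for the moment, N m; "opening": opening from 0.0 (shut) to 1.0 (fully open); "finger_force": force on a finger pad.
Only numpy, scipy, OpenCV 4.12 (cv2) and the standard library are available. Lean on these libraries where they do the work, as an engineer would, in place of code of your own. Each camera call takes 0.05 s, during which the arm holds its last target. There are 200 camera calls.

TASK

Get the bead mill ready to run: one cup of its carrier already holds a steel grinding ball, so put one dark grey steel ball from the blue block into each of the three empty cups, leaving the white ceramic ball in the block. Then swing the clear lid fully shut without slamming it, and last turn the timer knob until its white pointer is at the red mark. Do not disturb the glassware and other things standing about.

Things in the scene. Friction and masses are not known exactly. Their poses are not given: they have to be found in the camera images.
- mill: bench bead mill, fixed, light grey: 277 mm deep (x from -140 to 137), 200 wide (y), flat top 97 high. +x to its back, +y to its left, origin at worktop height. Dark front panel slopes 25 degrees, from x=-140 z=46 up to x=-30 z=97 mm. Behind it the open chamber with the carrier: x -20 to 102, y -77 to 77, floor z=61, rim z=97 mm
- lid (a joint): flat clear lid in a grey frame over the chamber, 150 mm from hinge to front edge, 186 wide, 8 thick, hinged at the back along the mill's y; rad, 0 = shut flat on the rim, grows as the front edge rises, 1.6 fully open; a friction hinge (0.35 N m) holds it where it is left. A ball that is not down in its cup keeps it from shutting
- lid_hinge (a point): middle of the lid's hinge axis (mid-thickness of the lid), 120 mm behind the mill's origin, 102 mm above the worktop; axes as the mill's
- lid_edge (a point): middle of the lid's front edge on its outer (upper) face; its x axis points from the edge to the hinge, z out of the outer face; a 60 mm wide tab stands 11 mm out beyond the edge
- timer_knob (a joint): black timer knob on the sloped panel; rad, grows as it turns clockwise seen from outside, range 0 to 2.4; 0.3 rad a scale tick, the red triangle on the scale is at 1.50; stays where it is left (0.04 N m)
- knob_grip (a point): point on the knob's axis, in the middle of its grip bar (bar 40 mm long, 11 mm thick, from 6 to 27 mm above the panel; this point 18 mm above); x axis along the bar towards the white pointer end, z out of the panel (25 degrees from vertical, leaning to the mill's front). Skirt 45 mm in diameter, 6 mm high
- knob_pointer (a point): point just outside the white pointer's end of the bar, 30 mm from the knob's axis
- index_mark (a point): inner tip of the red triangle on the scale, 30 mm from the knob's axis; coincides with knob_pointer when the knob is set
- carrier: round carrier, 115 mm in diameter, fixed in the chamber at any angle, with four open steel cups; origin under its centre on the chamber floor, z up. Cup rims 26 mm above the origin (87 mm above the worktop), inside diameter 33 mm, seat inside. A 24 mm high clamping screw stands in the middle
- well_1 (a point): centre that a ball has when seated in cup 1; 36 mm from the carrier's axis; 5 mm below the cup rim, 82 mm above the worktop; this cup already holds steel_ball_4
- well_2 (a point): centre that a ball has when seated in cup 2; 36 mm from the carrier's axis; 5 mm below the cup rim, 82 mm above the worktop; empty at the start
- well_3 (a point): centre that a ball has when seated in cup 3; 36 mm from the carrier's axis; 5 mm below the cup rim, 82 mm above the worktop; empty at the start
- well_4 (a point): centre that a ball has when seated in cup 4; 36 mm from the carrier's axis; 5 mm below the cup rim, 82 mm above the worktop; empty at the start
- steel_ball_1_center (a point): centre of a dark grey steel grinding ball, 25 mm in diameter, 64 g; at the start it lies in the blue storage block (centre about 28 mm above the worktop)
- steel_ball_2_center (a point): centre of a dark grey steel grinding ball, 25 mm in diameter, 64 g; at the start it lies in the blue storage block (centre about 28 mm above the worktop)
- steel_ball_3_center (a point): centre of a dark grey steel grinding ball, 25 mm in diameter, 64 g; at the start it lies in the blue storage block (centre about 28 mm above the worktop)
- steel_ball_4_center (a point): centre of the dark grey steel ball, 25 mm, that already sits in cup 1 of the carrier
- ceramic_ball_center (a point): centre of a white ceramic ball, 25 mm in diameter, in the same storage block among the steel ones; it stays there
- ball_block: blue plastic storage block, 200 x 56 mm, 18 mm high (end cheeks 22 mm), fixed; x along its length, origin under its centre; four balls lie in hollows in one row along x, 46 mm apart
- beaker_small: small glass beaker, 52 mm wide, 58 mm high; origin under its centre; a bystander
- crucible: white porcelain crucible, 41 mm wide, 33 mm high; origin under its centre; a bystander
- pipette_bulb: red rubber pipette bulb, 41 mm wide, 68 mm high; origin under its centre; a bystander
- stopper_2: red rubber stopper, 28 mm wide, 24 mm high; origin under its centre; a bystander

How it is judged:
On the way, in this order (a step that is already met when the one before it is completed fails the run):
1. every cup holds one steel ball, seated (distance between any of steel_ball_1_center, steel_ball_2_center, steel_ball_3_center, steel_ball_4_center and well_1 below 0.005 m and distance between any of steel_ball_1_center, steel_ball_2_center, steel_ball_3_center, steel_ball_4_center and well_2 below 0.005 m and distance between any of steel_ball_1_center, steel_ball_2_center, steel_ball_3_center, steel_ball_4_center and well_3 below 0.005 m and distance between any of steel_ball_1_center, steel_ball_2_center, steel_ball_3_center, steel_ball_4_center and well_4 below 0.005 m), for 0.2 s.
2. the lid is shut (value of joint lid below 0.05 rad), for 0.2 s.
3. the timer knob's pointer is at the red mark (value of joint timer_knob between 1.4 and 1.6 rad), for 0.2 s.
At the end, for the whole second after the job is handed in: One steel ball lies at rest in each of the four cups (centre within 5 mm of the seated centre), the lid is shut (within 0.05 rad) and the timer knob points at the red mark (within 0.1 rad) (all of step 1 and all of step 3 and linear speed of each of steel_ball_1, steel_ball_2, steel_ball_3, steel_ball_4 below 0.05 m/s and value of joint lid below 0.05 rad); the robot touches nothing.
It fails at once if the ceramic ball is taken or knocked out of its hollow (moved over 15 mm) (distance of ceramic_ball_center from where it was at the start of the episode above 0.015 m).
It fails at once if a bystander is pushed over 30 mm or knocked over (distance of any of beaker_small, crucible, pipette_bulb, stopper_2 from where it was at the start of the episode above 0.03 m or angle between any of beaker_small, crucible, pipette_bulb, stopper_2's own z axis and vertical above 0.5 rad).
It fails at once if the lid is slammed (still closing faster than 2.5 rad/s in its last 0.2 rad) (value of joint lid below 0.2 rad and velocity of joint lid below -2.5 rad/s).
It also fails if it takes over 72 s, if anything falls off the work surface, if the arm or the gripper's body presses on something with over 40 N, if the wrist force passes 120 N, or if a joint passes its speed limit or range.

## Working session

There is one attempt and no reset: what is moved stays moved. The work goes in short steps, Python scripts to look and compute and a tool call to move; the robot and the scene stay as the last step left them, time stands still between calls to the robot, and variables do not carry over. Pictures are saved under pics/ and viewed, at most 10 in all, crops included, and the job is handed in when it is done.

Besides the shell and the picture viewer there is one more tool, called after "Request:" as name(argument=value, ...), one argument or row to a line, values as JSON. send_rows: Moves the arm, as the interface text tells. Scaled input: -1 to 1 covers 30 cm each way for a shift and 2 pi rad each way for a turn. Its arguments: {"type":"object","properties":{"rows":{"type":"string"},"jaw":{"type":"number"},"force":{"type":"number"}},"required":["rows"]}

```bash
mkdir -p pics
cat > h.py <<'E'
import numpy as np, cv2
from plant import sensors, eyes
from scipy.spatial.transform import Rotation as R
def cam(n):
    c=eyes.calibration(n); f=200/np.tan(np.radians(c["fov_y"])/2); return c,f,np.array(c["world_from_camera"])
def snap(n,name=None):
    c=cam(n); p,d=eyes.snapshot(n)
    if name: cv2.imwrite(f"pics/{name}.png",p[:,:,::-1]); np.save(f"pics/{name}.npy",d)
    return p,d,c
def ray(C,u,v,z):
    c,f,T=C; d=T[:3,:3]@np.array([(u-c["cx"])/f,(v-c["cy"])/f,1.]); o=T[:3,3]; return o+d*(z-o[2])/d[2]
def cloud(C,d):
    c,f,T=C; v,u=np.mgrid[:400,:640]; P=np.stack([(u-c["cx"])/f*d,(v-c["cy"])/f*d,d],-1); return P@T[:3,:3].T+T[:3,3]
E
python3 - <<'E'
from h import *
a=snap("top","top1")[0]; b=snap("scene","scene1")[0]
for n in("top","scene"):
    c,f,T=cam(n); print(n,f,c["cx"],c["cy"],T.round(3).tolist())
print(sensors.get_state())
E
```

```text
top 515.9489042122191 324.32498420608135 201.9413253847956 [[-0.027, -0.992, 0.125, 0.392], [-1.0, 0.025, -0.015, -0.048], [0.011, -0.125, -0.992, 1.354], [0.0, 0.0, 0.0, 1.0]]
scene 426.02222705348294 318.3955435569839 197.15129922619354 [[0.467, -0.425, 0.776, -0.149], [-0.884, -0.233, 0.404, -0.426], [0.009, -0.875, -0.485, 0.529], [0.0, 0.0, 0.0, 1.0]]
{'clock': 0.1, 'q': array([ 1.23379271,  0.68989457, -0.19454888,  1.56622231,  0.15729593,
        0.90252237, -0.21507171]), 'qd': array([-0.00164307, -0.00040579,  0.00239422, -0.00262761, -0.00112719,
       -0.00101796,  0.00098638]), 'joint_torque': array([-2.26074160e-03, -5.28500390e+01, -1.27116300e+00, -1.53835487e+01,
       -5.25400427e-02,  2.01618386e-03,  5.18421257e-05]), 'tool_pos': array([ 0.22624607, -0.58200407,  0.23799916]), 'eef_rot': array([ 9.82850665e-01,  1.84401427e-01, -2.02607420e-04, -8.01968324e-04]), 'contact_force': array([ 0.44603556, -0.83554226, -0.3275727 ]), 'moment': array([ 0.01690462, -0.04607514, -0.01605774]), 'finger_force': 0.0, 'opening': 1.001399622762594}
```

View pics/top1.png

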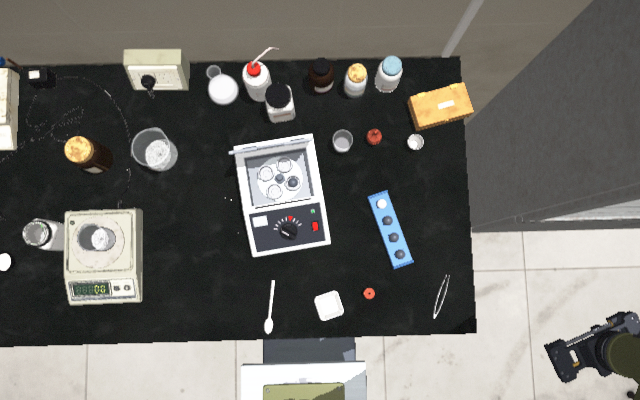

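View pics/scene1.png

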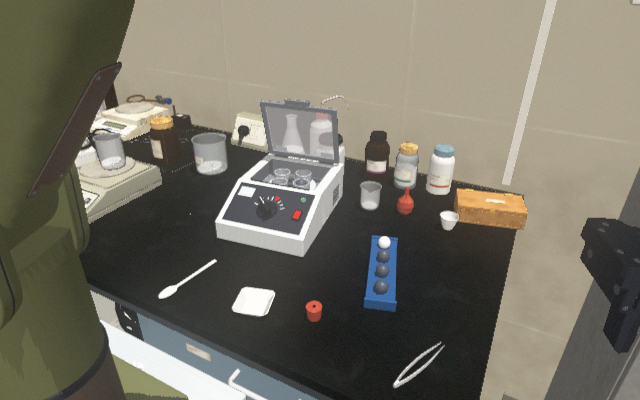

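The top view shows the mill at about (285,195), the knob at (289,231) and the red mark at (290,218). The block has the ceramic ball at (382,203) and steel balls at (388,221), (393,238) and (400,254). The stopper is at (369,294). The small beaker, bulb and crucible are at (342,141), (374,136) and (416,142).

Run:
```python
from h import *
p=cv2.imread("pics/top1.png"); d=np.load("pics/top1.npy"); C=cam("top"); X=cloud(C,d)
cv2.imwrite("pics/crop1.png",cv2.resize(p[125:265,225:345],None,fx=5,fy=4.28*5/4.28,interpolation=cv2.INTER_CUBIC)[:700][:, :][:600+100])
im=cv2.resize(p[128:258,228:338],None,fx=4.6,fy=4.6,interpolation=cv2.INTER_CUBIC); cv2.imwrite("pics/crop1.png",im)
# block
hsv=cv2.cvtColor(p,cv2.COLOR_BGR2HSV)
m=cv2.inRange(hsv,(95,100,80),(120,255,255)); m[:, :350]=0; m[:180]=0; m[280:]=0;m[:,430:]=0
m=cv2.morphologyEx(m,cv2.MORPH_CLOSE,np.ones((9,9)))
ys,xs=np.nonzero(m); pts=np.array([ray(C,u,v,0.018)[:2] for u,v in zip(xs,ys)])
r=cv2.minAreaRect((pts*1000).astype(np.float32)); print("block",r)
for q in [(382,203),(388,221),(393,238),(400,254)]: print("ball",ray(C,*q,0.03).round(4), X[q[1],q[0]].round(4))
for n,q,h in [("beaker",(342,141),.05),("bulb",(374,136),.06),("cruc",(416,142),.03),("stop",(369,294),.024)]: print(n,ray(C,*q,h).round(3))
# mill top
s=X[...,2]; mm=((s>0.090)&(s<0.104)); mm[:, :225]=0; mm[:,340:]=0; mm[:130]=0; mm[260:]=0
P=X[mm][:,:2]; print(mm.sum(),cv2.minAreaRect((P*1000).astype(np.float32)))
mm=((s>0.03)); mm[:, :225]=0; mm[:,335:]=0; mm[:165]=0; mm[265:]=0
P=X[mm][:,:2]; print(mm.sum(),cv2.minAreaRect((P*1000).astype(np.float32)), s[mm].min(),s[mm].max())
# top slab edges
for v in (180,195,205):
  print(v,[ (u,X[v,u].round(3).tolist()) for u in (238,242,246,315,318,322)])
```

```text
block ((485.5501403808594, -236.18106079101562), (202.00685119628906, 56.7812614440918), 17.886550903320312)
ball [ 0.552  -0.2171  0.03  ] [ 0.5513 -0.2163  0.0358]
ball [ 0.5049 -0.2306  0.03  ] [ 0.5043 -0.2297  0.0369]
ball [ 0.4607 -0.2416  0.03  ] [ 0.4603 -0.2405  0.0377]
ball [ 0.4194 -0.2578  0.03  ] [ 0.4191 -0.2554  0.045 ]
beaker [ 0.714 -0.118  0.05 ]
bulb [ 0.723 -0.2    0.06 ]
cruc [ 0.711 -0.313  0.03 ]
stop [ 0.32  -0.175  0.024]
2764 ((587.8335571289062, 39.77033996582031), (252.11761474609375, 200.26832580566406), 8.256891250610352)
6999 ((524.4807739257812, 30.593734741210938), (285.1595764160156, 200.3290557861328), 8.17921257019043) 0.030273052047532722 1.3544060831045874
180 [(238, [0.627, 0.159, 0.003]), (242, [0.61, 0.135, 0.098]), (246, [0.61, 0.125, 0.094]), (315, [0.606, -0.045, 0.095]), (318, [0.606, -0.053, 0.094]), (322, [0.621, -0.064, -0.0])]
195 [(238, [0.587, 0.16, -0.002]), (242, [0.573, 0.135, 0.094]), (246, [0.572, 0.124, 0.102]), (315, [0.568, -0.044, 0.096]), (318, [0.567, -0.052, 0.1]), (322, [0.568, -0.062, 0.095])]
205 [(238, [0.56, 0.16, 0.001]), (242, [0.56, 0.15, -0.003]), (246, [0.548, 0.125, 0.097]), (315, [0.544, -0.044, 0.093]), (318, [0.543, -0.051, 0.096]), (322, [0.544, -0.061, 0.09])]
```

View pics/crop1.png

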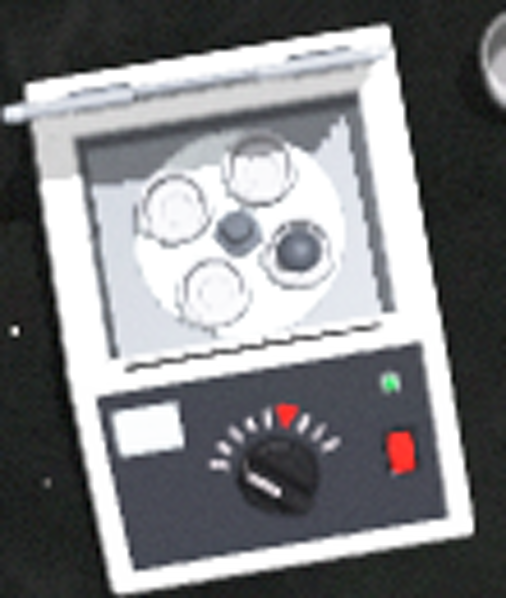

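The crop shows cups at about (256,172), (173,210) and (213,293), the held ball at (300,247), the screw at (238,231), the knob at (280,476) and the red tip at (287,427). The pointer faces left, near the first tick.

```bash
cat >> h.py <<'E'
def plan(tgt,yaw=None):
    s=sensors.get_state(); r=R.from_quat(s["eef_rot"]); M=r.as_matrix(); y0=np.degrees(np.arctan2(M[1,0],M[0,0]))
    d=M.T@(np.array(tgt)-s["tool_pos"]); t=0 if yaw is None else (y0-yaw+180)%360-180
    print("yaw",y0.round(2),"shift/0.3",(d/0.3).round(4),"turn",round(t/360,4),"rows>=",np.ceil(max(np.linalg.norm(d)/.0417,abs(t)/7.16)),"q7",s["q"][6].round(2))
E
python3 - <<'E'
from h import *
C=cam("top")
def c(px,py,z): return ray(C,228+(px+.5)/4.6-.5,128+(py+.5)/4.6-.5,z)
W=np.array([c(256,170,.087),c(173,208,.087),c(213,293,.087)]); print(W.round(4))
b=c(300,245,.085); s=c(238,231,.085); print("ball",b.round(4),"screw",s.round(4),"opp mid",((W[0]+W[2])/2).round(4),((W[1]+b)/2).round(4), "diag",np.linalg.norm(W[0]-W[2]),np.linalg.norm(W[1]-b))
psi=np.radians(8.2); ux=np.array([np.cos(psi),np.sin(psi)]); uy=np.array([-ux[1],ux[0]])
# rim corners of mill top z=.097 / base front: panel front edge z=.046
fl=c(112,590,.046);fr=c(472,530,.046); bl=c(25,85,.097);br=c(388,27,.097)
print("front",fl.round(4),fr.round(4),"back",bl.round(4),br.round(4))
o=(fl+fr)[:2]/2+0.140*ux; print("origin front",o,"orig back",(bl+br)[:2]/2-0.137*ux)
a=fl-fr; print("yaw",np.degrees(np.arctan2(-a[0],a[1])), np.degrees(np.arctan2(*(-1*(bl-br))[[0]],(bl-br)[1])))
for n,w in zip("ABCbs",list(W)+[b,s]): print(n,((w[:2]-o)@ux).round(4),((w[:2]-o)@uy).round(4))
# lid points: from scene depth? front edge of lid in top depth
d=np.load("pics/top1.npy"); X=cloud(C,d); m=(X[...,2]>.15)&(X[...,2]<.3); m[:, :220]=0;m[:,330:]=0;m[:125]=0;m[180:]=0
P=X[m]; L=np.c_[(P[:,:2]-o)@ux,(P[:,:2]-o)@uy,P[:,2]]; print(len(L),L.min(0),L.max(0)); print(L[::12].round(3).tolist()[:12])
plan([.419,-.2555,.2],8.2)
E
```

```text
[[0.6481 0.033  0.087 ]
 [0.6283 0.0782 0.087 ]
 [0.5812 0.0573 0.087 ]]
ball [0.6066 0.01   0.085 ] screw [0.6151 0.0434 0.085 ] opp mid [0.6146 0.0451 0.087 ] [0.6174 0.0441 0.086 ] diag 0.07115104195651559 0.07160419332806772
front [0.4244 0.1184 0.046 ] [ 0.4519 -0.0796  0.046 ] back [0.6959 0.1562 0.097 ] [ 0.7233 -0.0406  0.097 ]
origin front [0.57673205 0.03934256] orig back [0.57396494 0.03827287]
yaw 7.916044941979284 7.921110375634281
A 0.0697 -0.0165
B 0.0566 0.0311
C 0.007 0.0171
b 0.0254 -0.0333
s 0.0386 -0.0014
306 [ 0.07851064 -0.09368799  0.24211002] [0.08807118 0.09047132 0.2635474 ]
[[0.087, -0.088, 0.249], [0.084, -0.094, 0.247], [0.083, -0.085, 0.25], [0.085, -0.063, 0.246], [0.081, -0.089, 0.245], [0.083, -0.056, 0.249], [0.085, -0.021, 0.258], [0.083, -0.047, 0.246], [0.085, -0.012, 0.255], [0.082, -0.038, 0.247], [0.083, -0.003, 0.258], [0.079, -0.029, 0.256]]
yaw 21.25 shift/0.3 [ 0.9933 -0.7812  0.1279] turn 0.0363 rows>= 10.0 q7 -0.22
```

The lid stands at about 1.31 rad and overhangs the carrier, so I'll push it fully open first and look with the wrist camera over the carrier on the way.

```bash
cat >> h.py <<'E'
O=np.array([.5755,.0388]); psi=np.radians(8.0); UX=np.array([np.cos(psi),np.sin(psi)]); UY=np.array([-UX[1],UX[0]])
def mw(x,y,z): return np.r_[O+x*UX+y*UY,z]
def wm(p): p=np.array(p); return np.r_[(p[:2]-O)@UX,(p[:2]-O)@UY,p[2]]
E
python3 - <<'E'
from h import *
print(mw(.03,0,.23)); plan(mw(-.09,-.25,.235),8.0)
E
```

```text
[0.60520804 0.04297519 0.23      ]
yaw 21.25 shift/0.3 [ 1.3521 -0.7642  0.0111] turn 0.0368 rows>= 12.0 q7 -0.22
```

Request:
send_rows(
  rows="0.13 -0.08 0 0.019;0.26 -0.15 0 0.037;0.38 -0.22 0 0.037;0.5 -0.28 0 0.037;0.62 -0.35 0 0.037;0.74 -0.42 0 0.037;0.86 -0.48 0 0.037;0.96 -0.54 0 0.037;1 -0.56 0 0.037;1 -0.56 0 0.037",
  jaw=1,
  force=10,
)

```text
clock: 0.93
tool_pos: [0.4488, -0.3123, 0.2385]
eef_rot: [0.997, 0.074, 0.001, -0.001]
contact_force: [0.4, -2.2, 0.1]
opening: 0.263
finger_force: 0.0
```

Run:
```python
from h import *
print(wm(sensors.get_state()["tool_pos"])); plan(mw(.03,0,.225),8.0)
snap("wrist","w1")
```

```text
[-0.17434677 -0.33003868  0.23851286]
yaw 8.44 shift/0.3 [ 0.6894 -1.0948  0.0493] turn 0.0012 rows>= 10.0 q7 -0.97
```

View pics/w1.png

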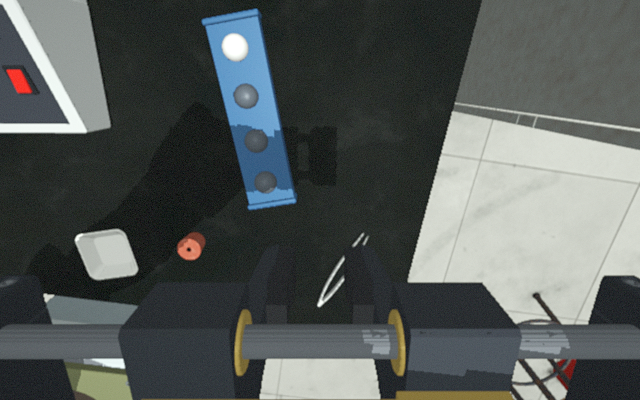

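The wrist view shows the white ball at (235,47) and the steel balls at (246,96), (256,141) and (264,182).

Run:
```python
from h import *
C=cam("wrist"); s=sensors.get_state(); M=R.from_quat(s["eef_rot"]).as_matrix()
print("cam in tool",M.T@(C[2][:3,3]-s["tool_pos"]), "R", (M.T@C[2][:3,:3]).round(2).tolist())
p=cv2.imread("pics/w1.png"); hsv=cv2.cvtColor(p,cv2.COLOR_BGR2HSV)
for q in [(235,47),(246,96),(256,141),(264,182)]:
    m=((hsv[...,1]<90)).astype(np.uint8); k=np.zeros_like(m); cv2.circle(k,q,17,1,-1); m&=k
    n,l,st,ce=cv2.connectedComponentsWithStats(m); i=1+st[1:,4].argmax(); print(q,ce[i],st[i],ray(C,*ce[i],.028).round(4))
```

```text
cam in tool [ 8.35097882e-02  1.04723695e-04 -1.45545785e-01] R [[0.0, -0.95, -0.32], [1.0, 0.0, -0.0], [0.0, -0.32, 0.95]]
(235, 47) [234.64069952  46.90779014] [221  33  28  29 629] [ 0.549  -0.2174  0.028 ]
(246, 96) [245.58296943  95.62445415] [234  84  24  24 458] [ 0.5054 -0.2312  0.028 ]
(256, 141) [255.77777778 140.59903382] [245 130  23  23 414] [ 0.4615 -0.2452  0.028 ]
(264, 182) [265.1        181.85675676] [254 171  23  22 370] [ 0.4178 -0.259   0.028 ]
```

Request:
send_rows(
  rows="0.08 -0.11 0 0;0.15 -0.22 0 0;0.22 -0.33 0 0;0.29 -0.44 0 0;0.36 -0.55 0 0;0.43 -0.66 0 0;0.49 -0.77 0 0;0.55 -0.88 0 0.001;0.6 -0.95 0 0.001;0.6 -0.95 0.02 0.001",
)

```text
clock: 1.82
tool_pos: [0.5871, -0.0047, 0.2333]
eef_rot: [0.998, 0.069, 0.002, -0.002]
contact_force: [1.4, -0.4, -0.3]
opening: 0.007
finger_force: 0.0
```

Run:
```python
from h import *
print(wm(sensors.get_state()["tool_pos"])); plan(mw(.03,0,.225),8.0)
snap("wrist","w2")
```

```text
[ 0.00540061 -0.0447099   0.23332156]
yaw 7.93 shift/0.3 [ 0.0817 -0.149   0.0286] turn -0.0002 rows>= 2.0 q7 -1.54
```

View pics/w2.png

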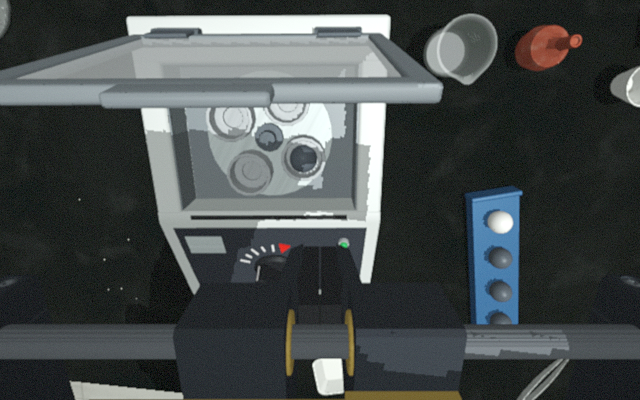

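The wrist view shows cups at (231,118), (288,103, partly behind the lid) and (251,172), the ball at (305,157) and the screw at (268,137). The lid leans over the carrier. The red tip is near (285,247) and the pointer near (258,270).

Run:
```python
from h import *
C=cam("wrist")
for n,q,z in [("B",(231,118),.087),("A",(288,103),.087),("C",(251,172),.087),("ball",(305,157),.083),("screw",(268,137),.085)]:
    w=ray(C,*q,z); print(n,w.round(4),wm(w).round(4))
```

```text
B [0.6289 0.0723 0.087 ] [0.0575 0.0258 0.087 ]
A [0.6474 0.0262 0.087 ] [ 0.0695 -0.0225  0.087 ]
C [0.5844 0.0524 0.087 ] [0.0107 0.0122 0.087 ]
ball [0.6034 0.0068 0.083 ] [ 0.0231 -0.0356  0.083 ]
screw [0.6168 0.0404 0.085 ] [ 0.0412 -0.0041  0.085 ]
```

Request:
send_rows(
  rows="0.08 -0.08 0.03 0;0.1 -0.15 0.03 0;0.14 -0.15 0.03 0;0.19 -0.15 0.03 0;0.24 -0.15 0.03 0;0.28 -0.15 0.03 0;0.32 -0.15 0.03 0;0.34 -0.15 0.03 0;0.355 -0.15 0.03 0;0.36 -0.15 0.03 0",
)

```text
clock: 2.7
tool_pos: [0.6848, 0.0451, 0.2231]
eef_rot: [0.998, 0.064, -0.001, 0.001]
contact_force: [-3.2, -1.9, -0.3]
opening: 0.01
finger_force: 1.4
```

Request:
send_rows(
  rows="0.02 0 0 0;0.03 0 0 0;0.03 0 0 0;-0.1 0 0 0;-0.25 0 0 0;-0.35 0 0 0;-0.4 0.05 0 0;-0.4 0.05 0 0;-0.4 0.05 0 0;-0.4 0.05 0 0",
  jaw=0,
)

```text
clock: 3.53
tool_pos: [0.5698, 0.0186, 0.2241]
eef_rot: [0.998, 0.066, 0.001, -0.0]
contact_force: [-0.5, 0.8, -1.2]
opening: 0.502
finger_force: 0.0
```

Run:
```python
from h import *
s=sensors.get_state(); print(wm(s["tool_pos"]),abs(s["qd"]).max())
p,d,C=snap("wrist","w3"); X=cloud(C,d); Z=X[...,2]
m=(Z>.2)&(Z<.275); v,u=np.nonzero(m); ok=v<250; L=np.array([wm(x) for x in X[v[ok],u[ok]]]); print(len(L), L.min(0) if len(L) else 0, L.max(0) if len(L) else 0)
plan([.4178,-.259,.1],188)
```

```text
[-0.00847124 -0.01925243  0.22413374] 0.01503777376014606
234 [-0.00039461 -0.05429269  0.2227014 ] [0.00291415 0.0153299  0.2303616 ]
yaw 7.6 shift/0.3 [-0.6259  0.8516  0.411 ] turn 0.4989 rows>= 26.0 q7 -1.59
```

View pics/w3.png

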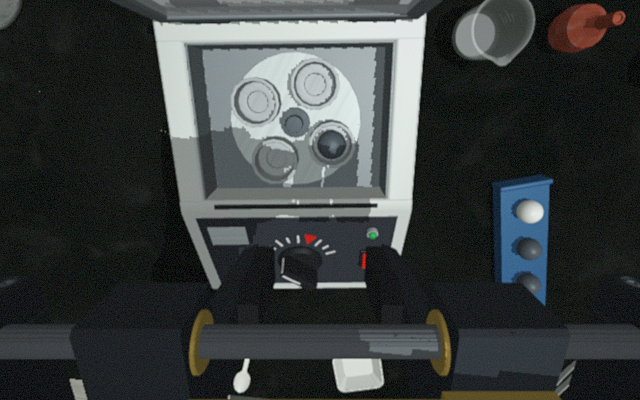

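The lid is now upright and the carrier is fully in view, with cups at (257,101), (314,84) and (276,158), the ball at (332,145), the screw at (294,122) and the red tip at about (309,244). The knob is at about (300,265), with its pointer end at left, near (282,262).

Run:
```python
from h import *
C=cam("wrist"); p=cv2.imread("pics/w3.png"); g=cv2.cvtColor(p,cv2.COLOR_BGR2GRAY)
g4=cv2.resize(g[50:200,210:380],None,fx=4,fy=4,interpolation=cv2.INTER_CUBIC)
hc=cv2.HoughCircles(cv2.GaussianBlur(g4,(5,5),1),cv2.HOUGH_GRADIENT,1,120,param1=120,param2=25,minRadius=60,maxRadius=105)
for x,y,r in hc[0]:
    u,v=210+x/4,50+y/4; w=ray(C,u,v,.087); print((u.round(1),v.round(1),(r/4).round(1)),w.round(4),wm(w).round(4))
for n,q,z in [("B",(257,101),.087),("A",(314,84),.087),("C",(276,158),.087),("ball",(332,146),.083),("screw",(294,121),.085)]:
    w=ray(C,*q,z); print(n,w.round(4),wm(w).round(4))
# mill side edges at z .097, left/right of chamber
for v in (60,100,150,180):
    row=g[v].astype(int); e=[u for u in range(150,440) if abs(row[u+1]-row[u-1])>60]; print(v,e[:3],e[-3:])
```

```text
(np.float32(256.1), np.float32(101.4), np.float32(22.1)) [0.6315 0.0788 0.087 ] [0.061  0.0318 0.087 ]
(np.float32(316.4), np.float32(83.9), np.float32(22.7)) [0.6512 0.0324 0.087 ] [ 0.0741 -0.0169  0.087 ]
(np.float32(331.6), np.float32(144.6), np.float32(22.4)) [0.605  0.0134 0.087 ] [ 0.0256 -0.0292  0.087 ]
(np.float32(294.6), np.float32(122.6), np.float32(15.2)) [0.6189 0.0462 0.087 ] [0.044  0.0013 0.087 ]
B [0.6319 0.0781 0.087 ] [0.0613 0.0311 0.087 ]
A [0.6508 0.0342 0.087 ] [ 0.074 -0.015  0.087]
C [0.5874 0.0586 0.087 ] [0.0145 0.018  0.087 ]
ball [0.6032 0.0127 0.083 ] [ 0.0238 -0.0297  0.083 ]
screw [0.6199 0.0469 0.085 ] [0.0451 0.0019 0.085 ]
60 [157, 158, 159] [422, 423, 424]
100 [163, 164, 165] [419, 420, 421]
150 [171, 172, 293] [414, 415, 416]
180 [176, 177, 293] [412, 413, 414]
```

Request:
send_rows(
  rows="-0.08 0.1 0 0.019;-0.15 0.2 0 0.039;-0.22 0.3 0 0.058;-0.3 0.4 0 0.078;-0.38 0.5 0 0.097;-0.46 0.6 0 0.117;-0.54 0.7 0 0.136;-0.6 0.8 0 0.156;-0.62 0.84 0.05 0.175;-0.63 0.85 0.1 0.195",
)

```text
clock: 4.42
tool_pos: [0.4153, -0.2641, 0.1941]
eef_rot: [0.852, -0.524, 0.003, 0.001]
contact_force: [-0.1, 0.4, -0.2]
opening: 0.498
finger_force: 0.0
```

Run:
```python
from h import *
plan([.4178,-.259,.1],188)
```

```text
yaw -63.21 shift/0.3 [-0.0133 -0.0147  0.3137] turn 0.3022 rows>= 16.0 q7 -1.93
```

Request:
send_rows(
  rows="0 0 0.05 -0.019;0 0 0.1 -0.038;-0.01 -0.01 0.15 -0.057;-0.01 -0.01 0.2 -0.076;-0.01 -0.01 0.25 -0.095;-0.013 -0.015 0.3 -0.114;-0.013 -0.015 0.35 -0.133;-0.013 -0.015 0.4 -0.152;-0.013 -0.015 0.42 -0.171;-0.013 -0.015 0.42 -0.19",
)

```text
clock: 5.25
tool_pos: [0.418, -0.2536, 0.0658]
eef_rot: [0.999, 0.054, -0.0, -0.001]
contact_force: [0.0, -0.1, 0.3]
opening: 0.5
finger_force: 0.0
```

Run:
```python
from h import *
plan([.4178,-.259,.024],8)
```

```text
yaw 6.2 shift/0.3 [-0.0027  0.018   0.1391] turn -0.005 rows>= 2.0 q7 -1.21
```

Request:
send_rows(
  rows="-0.003 0.018 0.06 -0.005;-0.003 0.018 0.1 -0.005;-0.003 0.018 0.13 -0.005;-0.003 0.018 0.139 -0.005;-0.003 0.018 0.139 -0.005;-0.003 0.018 0.139 -0.005",
)

```text
clock: 5.75
tool_pos: [0.417, -0.2595, 0.0261]
eef_rot: [0.998, 0.067, 0.0, 0.0]
contact_force: [-0.1, 0.1, 1.0]
opening: 0.506
finger_force: 0.0
```

Request:
send_rows(
  rows="0 0 0 0;0 0 0 0;0 0 0 0;0 0 0 0;0 0 0 0;0 0 -0.1 0;0 0 -0.2 0;0 0 -0.3 0;0 0 -0.38 0;0 0 -0.38 0",
  jaw=1,
  force=15,
)

```text
clock: 6.58
tool_pos: [0.4185, -0.261, 0.1442]
eef_rot: [0.998, 0.066, 0.003, 0.002]
contact_force: [0.3, 0.0, -0.8]
opening: 0.267
finger_force: 15.0
```

Run:
```python
from h import *
s=sensors.get_state(); print(s["opening"]*88,s["finger_force"],s["tool_pos"])
plan([.5831,.058,.14],8)
```

```text
23.528662327729116 14.999947249889374 [ 0.41852949 -0.26099066  0.14423926]
yaw 7.56 shift/0.3 [ 0.6837 -0.9819  0.0139] turn -0.0012 rows>= 9.0 q7 -1.17
```

Request:
send_rows(
  rows="0.08 -0.11 0 0;0.16 -0.22 0 0;0.23 -0.33 0 0;0.31 -0.44 0 0;0.39 -0.55 0 0;0.47 -0.66 0 0;0.54 -0.77 0 0;0.61 -0.88 0 0;0.67 -0.96 0.01 -0.001;0.684 -0.98 0.01 -0.001",
)

```text
clock: 7.42
tool_pos: [0.5828, 0.0668, 0.1361]
eef_rot: [0.997, 0.074, 0.001, -0.002]
contact_force: [0.2, 1.3, -0.8]
opening: 0.268
finger_force: 15.0
```

Request:
send_rows(
  rows="0 0 0 0;0 0 0 0",
)

```text
clock: 7.58
tool_pos: [0.5799, 0.0578, 0.1363]
eef_rot: [0.998, 0.069, -0.001, 0.001]
contact_force: [-0.1, -1.1, -1.0]
opening: 0.263
finger_force: 15.0
```

Run:
```python
from h import *
s=sensors.get_state(); print(s["tool_pos"],abs(s["qd"]).max())
plan([.5831,.058,.0895],8)
snap("wrist","w4"); snap("top","top4")
t=cv2.imread("pics/top4.png"); w=cv2.imread("pics/w4.png")
im=np.vstack([cv2.resize(w,(640,400))[150:400],cv2.resize(t[130:260,220:350],(640,640),interpolation=cv2.INTER_CUBIC)[0:340]]); cv2.imwrite("pics/v4.png",im)
```

```text
[0.57992928 0.05784069 0.13625088] 0.03243090663608444
yaw 7.95 shift/0.3 [0.0109 0.0007 0.1558] turn -0.0001 rows>= 2.0 q7 -1.66
```

View pics/v4.png

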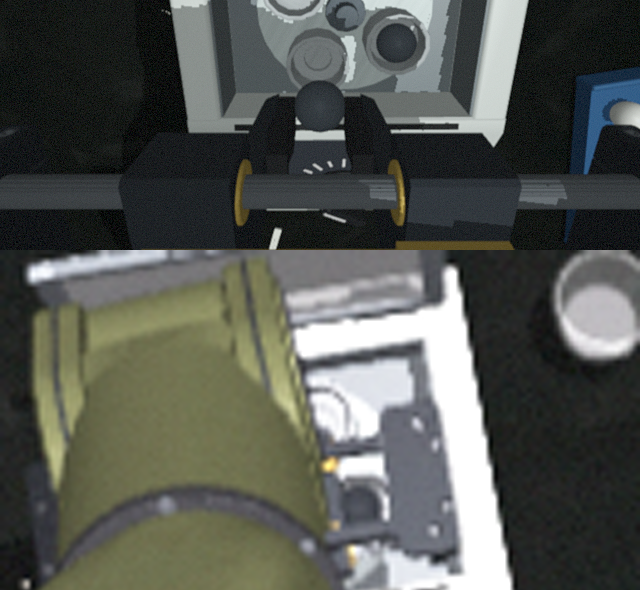

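The wrist view shows the held ball at (320,255), cup C at (318,208) and the screw at (344,164). The carrier is in line with the hand.

Run:
```python
from h import *
C=cam("wrist"); 
for n,q,z in [("C",(318,206),.087),("ballseat",(397,193),.082),("screw",(345,162),.085),("held",(320,255),.14),("held",(320,255),.144)]: print(n,ray(C,*q,z).round(4))
```

```text
C [0.5907 0.0584 0.087 ]
ballseat [0.6041 0.0105 0.082 ]
screw [0.6199 0.0461 0.085 ]
held [0.586  0.0567 0.14  ]
held [0.5882 0.057  0.144 ]
```

Request:
send_rows(
  rows="0.014 -0.001 0.05 0;0.014 -0.001 0.1 0;0.014 -0.001 0.14 0;0.014 -0.001 0.154 0;0.014 -0.001 0.154 0;0.014 -0.001 0.154 0;0.014 -0.001 0.154 0",
)

```text
clock: 8.27
tool_pos: [0.5851, 0.0594, 0.0914]
eef_rot: [0.998, 0.069, 0.0, 0.0]
contact_force: [-0.5, -0.6, -0.8]
opening: 0.269
finger_force: 15.0
```

Request:
send_rows(
  rows="0 0 0 0;0 0 0 0;0 0 0 0;0 0 0 0;0 0 -0.1 0;0 0 -0.2 0;0 0 -0.2 0;0 0 -0.2 0",
  jaw=0.25,
)

```text
clock: 8.93
tool_pos: [0.5864, 0.0601, 0.1526]
eef_rot: [0.998, 0.069, 0.002, -0.0]
contact_force: [-0.8, -0.1, -0.2]
opening: 0.376
finger_force: 0.0
```

Run:
```python
from h import *
s=sensors.get_state(); print(s["tool_pos"],abs(s["qd"]).max())
p,d,C=snap("wrist","w5")
g=cv2.cvtColor(p,cv2.COLOR_RGB2HSV); m=((g[...,2]<110)&(g[...,1]<90)).astype(np.uint8)
X=cloud(C,d); L=(X[...,:2]-O)@np.c_[UX,UY]; Z=X[...,2]
m=(Z>.0885)&(Z<.1)&(abs(L[...,0]-.04)<.05)&(abs(L[...,1])<.06)
n,l,st,ce=cv2.connectedComponentsWithStats(m.astype(np.uint8))
for i in range(1,n):
  if st[i,4]>30: print(ce[i].round(1),st[i,4],X[l==i].mean(0).round(4),X[l==i][:,2].max())
plan([.5054-.0,-.2312,.15],188)
```

```text
[0.58642582 0.06007589 0.15258585] 0.040763807844752316
[394.1 198.5] 657 [0.6052 0.0139 0.0911] 0.09488100653323245
[319.6 218.1] 619 [0.585  0.0597 0.0912] 0.0943697141908244
yaw 7.97 shift/0.3 [-0.3982  0.9242  0.0039] turn 0.4999 rows>= 26.0 q7 -1.65
```

Ball seated (its top matches the reference ball). Next ball, unwinding the turn on the way.

Request:
send_rows(
  rows="-0.08 0.08 0 0;-0.15 0.18 0 -0.015;-0.22 0.29 0 -0.034;-0.28 0.4 0 -0.053;-0.34 0.51 0 -0.072;-0.4 0.62 0 -0.091;-0.45 0.73 0 -0.11;-0.5 0.84 0 -0.129;-0.54 0.92 0 -0.148;-0.549 0.95 0 -0.167",
  jaw=0,
)

```text
clock: 9.82
tool_pos: [0.4576, -0.2504, 0.1493]
eef_rot: [0.829, 0.559, -0.002, -0.001]
contact_force: [0.1, -0.2, -0.4]
opening: 0.501
finger_force: 0.0
```

Request:
send_rows(
  rows="0 0 0.05 -0.019;0 0 0.1 -0.038;0 0 0.15 -0.057;0 0 0.2 -0.076;0 0 0.2 -0.095;0 0 0.2 -0.114;0 0 0.2 -0.133;0 0 0.2 -0.152;0 0 0.2 -0.171;0 0 0.2 -0.19",
)

```text
clock: 10.65
tool_pos: [0.4606, -0.2447, 0.0897]
eef_rot: [0.368, 0.93, 0.0, -0.001]
contact_force: [0.4, -0.1, 0.4]
opening: 0.497
finger_force: 0.0
```

Run:
```python
from h import *
plan([.4615,-.2455,.024],188)
```

```text
yaw 136.84 shift/0.3 [-0.0047  0.0003  0.2188] turn -0.1421 rows>= 8.0 q7 0.34
```

Request:
send_rows(
  rows="-0.005 0 0 -0.019;-0.005 0 0 -0.038;-0.005 0 0 -0.057;-0.005 0 0.03 -0.076;-0.005 0 0.03 -0.095;-0.005 0 0.05 -0.114;-0.005 0 0.09 -0.133;-0.005 0 0.15 -0.142;-0.005 0 0.2 -0.142;-0.005 0 0.218 -0.142",
)

```text
clock: 11.48
tool_pos: [0.4605, -0.2456, 0.0226]
eef_rot: [-0.066, 0.998, 0.001, -0.002]
contact_force: [0.4, 0.0, 0.5]
opening: 0.498
finger_force: 0.0
```

Request:
send_rows(
  rows="0 0 0.002 0;0 0 0.002 0;0 0 0.002 0",
)

```text
clock: 11.73
tool_pos: [0.4628, -0.2461, 0.0253]
eef_rot: [-0.066, 0.998, 0.0, 0.0]
contact_force: [0.5, -0.0, 0.5]
opening: 0.498
finger_force: 0.0
```

Run:
```python
from h import *
print(sensors.get_state()["tool_pos"])
plan([.4615,-.2455,.024],188)
```

```text
[ 0.46284092 -0.24606664  0.02528305]
yaw -172.39 shift/0.3 [0.0042 0.0025 0.0043] turn -0.0011 rows>= 1.0 q7 0.97
```

Request:
send_rows(
  rows="0 0 0.003 0;0 0 0.003 0;0 0 0.003 0;0 0 0.003 0;0 0 0.003 0;0 0 -0.1 0;0 0 -0.2 0;0 0 -0.3 0;0 0 -0.38 0;0 0 -0.38 0",
  jaw=1,
)

```text
clock: 12.57
tool_pos: [0.4652, -0.2465, 0.1433]
eef_rot: [-0.066, 0.998, -0.002, 0.004]
contact_force: [1.2, 0.7, -0.9]
opening: 0.268
finger_force: 15.0
```

Run:
```python
from h import *
print(sensors.get_state()["tool_pos"])
plan([.6515,.0345,.14],188)
```

```text
[ 0.46517643 -0.24648737  0.14330462]
yaw -172.39 shift/0.3 [-0.7395  0.8462  0.0131] turn -0.0011 rows>= 9.0 q7 1.19
```

Request:
send_rows(
  rows="-0.09 0.1 0 0;-0.18 0.2 0 0;-0.26 0.3 0 0;-0.34 0.4 0 0;-0.43 0.5 0 0;-0.5 0.6 0 0;-0.57 0.7 0 0;-0.64 0.79 0.01 0;-0.7 0.84 0.01 0;-0.72 0.846 0.01 0",
)

```text
clock: 13.4
tool_pos: [0.6442, 0.0399, 0.1355]
eef_rot: [-0.069, 0.998, 0.002, 0.001]
contact_force: [0.2, 0.2, -0.7]
opening: 0.267
finger_force: 15.0
```

Request:
send_rows(
  rows="-0.02 0 0 0;-0.02 0 0 0;-0.02 0 0 0;-0.02 0 0 0",
)

```text
clock: 13.73
tool_pos: [0.6482, 0.0325, 0.1354]
eef_rot: [-0.065, 0.998, -0.001, -0.001]
contact_force: [0.1, 0.6, -0.5]
opening: 0.267
finger_force: 15.0
```

Run:
```python
from h import *
s=sensors.get_state();print(s["tool_pos"],wm(s["tool_pos"]),s["contact_force"])
plan([.6515,.0345,.0895],188)
```

```text
[0.64824143 0.03249252 0.13535401] [ 0.07115568 -0.01636974  0.13535401] [ 0.14691735  0.62328105 -0.46071673]
yaw -172.51 shift/0.3 [-0.0119  0.0055  0.1528] turn -0.0014 rows>= 2.0 q7 0.89
```

Request:
send_rows(
  rows="-0.014 0.005 0.05 0;-0.014 0.005 0.1 0;-0.014 0.005 0.14 0;-0.014 0.005 0.153 0;-0.014 0.005 0.153 0;-0.014 0.005 0.153 0;-0.014 0.005 0.153 0",
)

```text
clock: 14.32
tool_pos: [0.6527, 0.0368, 0.0894]
eef_rot: [-0.066, 0.998, 0.0, -0.0]
contact_force: [0.2, 0.1, 0.3]
opening: 0.266
finger_force: 15.0
```

Request:
send_rows(
  rows="0 0 0 0;0 0 0 0;0 0 0 0;0 0 0 0;0 0 -0.1 0;0 0 -0.2 0;0 0 -0.2 0;0 0 -0.2 0",
  jaw=0.25,
)

```text
clock: 14.98
tool_pos: [0.6541, 0.0373, 0.152]
eef_rot: [-0.066, 0.998, 0.0, 0.002]
contact_force: [0.8, 0.2, -0.1]
opening: 0.375
finger_force: 0.0
```

Run:
```python
from h import *
plan([.5054,-.2315,.15],188)
```

```text
yaw -172.41 shift/0.3 [ 0.6099 -0.8227  0.0038] turn -0.0011 rows>= 8.0 q7 0.91
```

Request:
send_rows(
  rows="0.1 -0.08 0 0;0.18 -0.19 0 0;0.26 -0.3 0 0;0.34 -0.41 0 0;0.42 -0.52 0 0;0.5 -0.63 0 0;0.56 -0.73 0 0;0.6 -0.8 0.1 0;0.61 -0.823 0.2 0;0.61 -0.823 0.27 0",
  jaw=0,
)

```text
clock: 15.82
tool_pos: [0.5006, -0.2364, 0.0656]
eef_rot: [-0.063, 0.998, -0.001, -0.003]
contact_force: [0.0, -0.6, -1.0]
opening: 0.497
finger_force: 0.0
```

Run:
```python
from h import *
plan([.5054,-.2312,.024],188)
p,d,C=snap("top"); X=cloud(C,d); L=(X[...,:2]-O)@np.c_[UX,UY]; Z=X[...,2]
m=(Z>.0885)&(Z<.12)&(abs(L[...,0]-.045)<.045)&(abs(L[...,1])<.055)
n,l,st,ce=cv2.connectedComponentsWithStats(m.astype(np.uint8))
for i in range(1,n):
  if st[i,4]>8: print(ce[i].round(1),st[i,4],X[l==i].mean(0).round(4),X[l==i][:,2].max())
cv2.imwrite("pics/top6.png",p[:,:,::-1])
```

```text
yaw -172.73 shift/0.3 [-0.0187  0.0152  0.1385] turn -0.002 rows>= 2.0 q7 1.09
[283.9 162.6] 39 [0.652  0.0309 0.0921] 0.0963680283173538
[292.6 181.1] 48 [0.6047 0.0104 0.0923] 0.09717887707508188
[274.  189.7] 44 [0.5846 0.0565 0.0919] 0.0955333719472975
```

Request:
send_rows(
  rows="-0.017 0.012 0.05 0;-0.017 0.012 0.1 0;-0.017 0.012 0.13 0;-0.017 0.012 0.139 0;-0.017 0.012 0.139 0;-0.017 0.012 0.139 0",
)

```text
clock: 16.37
tool_pos: [0.509, -0.2278, 0.0277]
eef_rot: [-0.066, 0.998, -0.0, 0.0]
contact_force: [-0.4, -0.0, 0.2]
opening: 0.5
finger_force: 0.0
```

Run:
```python
from h import *
print(sensors.get_state()["tool_pos"])
plan([.5054,-.2312,.024],188)
```

```text
[ 0.50904124 -0.22782999  0.02772424]
yaw -172.38 shift/0.3 [ 0.0135 -0.0095  0.0124] turn -0.001 rows>= 1.0 q7 1.02
```

Request:
send_rows(
  rows="0.012 -0.009 0.012 0;0.012 -0.009 0.012 0;0.012 -0.009 0.012 0",
)

```text
clock: 16.62
tool_pos: [0.5053, -0.2318, 0.0239]
eef_rot: [-0.066, 0.998, -0.0, -0.0]
contact_force: [-0.9, -0.1, -0.2]
opening: 0.505
finger_force: 0.0
```

Request:
send_rows(
  rows="0 0 0 0;0 0 0 0;0 0 0 0;0 0 0 0;0 0 0 0;0 0 -0.1 0;0 0 -0.2 0;0 0 -0.3 0;0 0 -0.38 0;0 0 -0.38 0",
  jaw=1,
)

```text
clock: 17.45
tool_pos: [0.5084, -0.2319, 0.142]
eef_rot: [-0.066, 0.998, -0.002, 0.004]
contact_force: [0.2, 0.2, -0.1]
opening: 0.269
finger_force: 15.0
```

Run:
```python
from h import *
print(sensors.get_state()["tool_pos"])
plan([.6315,.0803,.14],188)
```

```text
[ 0.50839353 -0.23187515  0.1420007 ]
yaw -172.43 shift/0.3 [-0.5438  0.9775  0.0066] turn -0.0012 rows>= 9.0 q7 1.2
```

Request:
send_rows(
  rows="-0.06 0.11 0 0;-0.13 0.22 0 0;-0.19 0.33 0 0;-0.26 0.44 0 0;-0.32 0.55 0 0;-0.38 0.66 0 0;-0.44 0.77 0 0;-0.5 0.88 0 0;-0.54 0.96 0 0;-0.545 0.977 0 0",
)

```text
clock: 18.28
tool_pos: [0.6296, 0.0879, 0.1373]
eef_rot: [-0.069, 0.998, 0.002, 0.001]
contact_force: [0.3, 0.4, -0.6]
opening: 0.268
finger_force: 15.0
```

Request:
send_rows(
  rows="0 0 0 0;0 0 0 0;0 0 0 0;0 0 0 0",
)

```text
clock: 18.62
tool_pos: [0.6286, 0.0782, 0.137]
eef_rot: [-0.065, 0.998, -0.001, -0.001]
contact_force: [-0.6, -0.1, 0.1]
opening: 0.272
finger_force: 15.0
```

Run:
```python
from h import *
s=sensors.get_state();print(s["tool_pos"],wm(s["tool_pos"]),s["contact_force"])
plan([.6315,.0803,.0895],188)
```

```text
[0.62864708 0.07824155 0.13702878] [0.05811906 0.03166107 0.13702878] [-0.61230742 -0.09002196  0.12160794]
yaw -172.55 shift/0.3 [-0.0105  0.0059  0.1584] turn -0.0015 rows>= 2.0 q7 0.8
```

Request:
send_rows(
  rows="-0.009 0.004 0.05 0;-0.009 0.004 0.1 0;-0.009 0.004 0.14 0;-0.009 0.004 0.158 0;-0.009 0.004 0.158 0;-0.009 0.004 0.158 0;-0.009 0.004 0.158 0",
)

```text
clock: 19.2
tool_pos: [0.6313, 0.0827, 0.0898]
eef_rot: [-0.066, 0.998, 0.0, -0.0]
contact_force: [0.2, 0.1, -0.3]
opening: 0.27
finger_force: 15.0
```

Request:
send_rows(
  rows="0 0 0 0;0 0 0 0;0 0 0 0;0 0 0 0;0 0 -0.1 0;0 0 -0.2 0;0.1 0 -0.3 0;0.3 0.05 -0.4 0;0.5 0.1 -0.4 0;0.7 0.15 -0.4 0",
  jaw=0.25,
)

```text
clock: 20.03
tool_pos: [0.4819, 0.0926, 0.2079]
eef_rot: [-0.066, 0.998, 0.001, 0.002]
contact_force: [0.7, 0.8, 0.6]
opening: 0.374
finger_force: 0.0
```

Run:
```python
from h import *
s=sensors.get_state();print(s["tool_pos"],wm(s["tool_pos"]),s["q"].round(2))
p,d,C=snap("scene","scene7"); X=cloud(C,d); L=(X[...,:2]-O)@np.c_[UX,UY]; Z=X[...,2]
m=(Z>.0885)&(Z<.12)&(abs(L[...,0]-.045)<.045)&(abs(L[...,1])<.055)
n,l,st,ce=cv2.connectedComponentsWithStats(m.astype(np.uint8))
for i in range(1,n):
  if st[i,4]>8: print(ce[i].round(1),st[i,4],X[l==i].mean(0).round(4),X[l==i][:,2].max())
t=snap("top","top7")[0]
im=np.vstack([cv2.resize(p[90:240,210:370],(640,600)),]); im=np.hstack([cv2.resize(im,(400,375)),cv2.resize(t[125:265,220:345],(400,448))[:375]]); cv2.imwrite("pics/v7.png",im[:,:,::-1])
```

```text
[0.48192134 0.09257235 0.20790908] [-0.08518429  0.06627267  0.20790908] [ 0.28  0.71 -0.95  1.98  0.78  0.86  0.61]
[282.  170.2] 20 [0.6276 0.0781 0.0908] 0.09354142636527074
[303.1 171.3] 19 [0.6476 0.0315 0.0903] 0.09287831837101373
[278.5 179.9] 23 [0.581  0.0583 0.0902] 0.09250134390230347
[301.2 180.5] 19 [0.6031 0.0112 0.0904] 0.09250933821084878
```

View pics/v7.png

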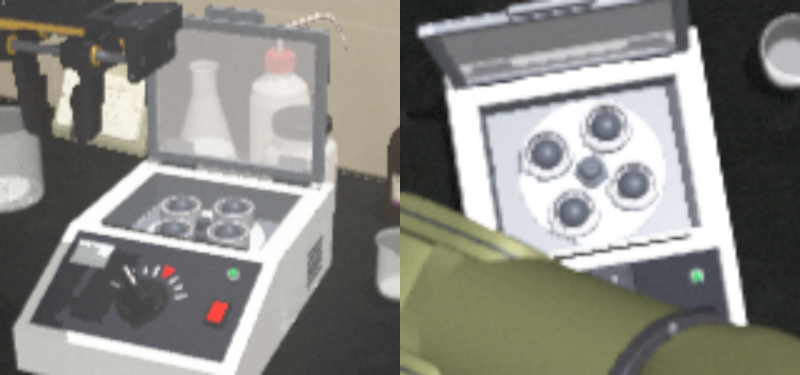

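All four cups now hold balls (left view cups around (205,215), right view four dark balls). The lid is upright. Next I'll check the space behind the lid.

Run:
```python
from h import *
d=np.load("pics/top7.npy"); C=cam("top"); X=cloud(C,d); L=(X[...,:2]-O)@np.c_[UX,UY]; Z=X[...,2]
m=(Z>.05)&(Z<.35)&(L[...,0]>.09)&(L[...,0]<.34)&(abs(L[...,1])<.16)
for x0 in np.arange(.09,.34,.02):
    k=m&(L[...,0]>=x0)&(L[...,0]<x0+.02)
    if k.sum(): print(x0.round(2),k.sum(),"z",Z[k].min().round(3),Z[k].max().round(3),"y",L[...,1][k].min().round(3),L[...,1][k].max().round(3))
plan(mw(.06,0,.32),188); plan(mw(.165,0,.32),188)
```

```text
0.09 818 z 0.053 0.104 y -0.159 0.099
0.11 2078 z 0.051 0.267 y -0.155 0.099
0.13 17 z 0.055 0.258 y -0.159 0.062
0.19 119 z 0.051 0.117 y -0.06 -0.002
0.21 326 z 0.052 0.129 y -0.066 0.003
0.23 228 z 0.08 0.129 y -0.066 0.004
0.25 309 z 0.05 0.129 y -0.16 0.024
0.27 635 z 0.05 0.172 y -0.16 0.116
0.29 696 z 0.05 0.209 y -0.16 0.143
0.31 282 z 0.05 0.214 y -0.16 0.143
0.33 87 z 0.054 0.202 y -0.051 0.132
yaw -171.84 shift/0.3 [-0.5076 -0.2236 -0.3814] turn 0.0005 rows>= 5.0 q7 0.61
yaw -171.84 shift/0.3 [-0.8576 -0.2246 -0.3841] turn 0.0005 rows>= 7.0 q7 0.61
```

Request:
send_rows(
  rows="0 0 -0.13 0;0 0 -0.26 0;-0.1 -0.05 -0.37 0;-0.2 -0.1 -0.38 0;-0.33 -0.15 -0.38 0;-0.46 -0.22 -0.38 0;-0.59 -0.225 -0.38 0;-0.72 -0.225 -0.38 0;-0.82 -0.225 -0.38 0;-0.86 -0.225 -0.38 0",
  jaw=1,
)

```text
clock: 20.97
tool_pos: [0.7502, 0.0595, 0.3185]
eef_rot: [-0.065, 0.998, 0.001, 0.0]
contact_force: [-1.0, -0.5, -0.8]
opening: 0.004
finger_force: 0.0
```

Request:
send_rows(
  rows="0 0 0.02 0;0 0 0.1 0;0 0 0.2 0;0 0 0.29 0;0 0 0.315 0;0 0 0.315 0;0 0 0.315 0",
)

```text
clock: 21.55
tool_pos: [0.7473, 0.0592, 0.2267]
eef_rot: [-0.066, 0.998, 0.0, 0.0]
contact_force: [0.1, 0.3, 0.1]
opening: 0.008
finger_force: 0.0
```

Run:
```python
from h import *
s=sensors.get_state();print(wm(s["tool_pos"]),s["contact_force"],s["opening"],s["eef_rot"],s["q"].round(2))
```

```text
[ 0.17296767 -0.00369252  0.22673639] [0.1280827  0.29232507 0.07691861] 0.007844644828600953 [-6.62037086e-02  9.97806065e-01  2.33200301e-04  2.67270878e-04] [ 0.2   1.01 -0.91  1.1   0.76  1.35  1.1 ]
```

Request:
send_rows(
  rows="0.06 0 0 0;0.1 0 0 0;0.13 0 0 0;0.163 0 0 0;0.204 0 0.002 0;0.245 0 0.01 0;0.285 0 0.022 0;0.324 0 0.038 0;0.36 0 0.058 0;0.395 0 0.081 0",
)

```text
clock: 22.38
tool_pos: [0.6319, 0.0439, 0.205]
eef_rot: [-0.066, 0.998, 0.0, 0.004]
contact_force: [1.2, -0.3, 2.4]
opening: 0.006
finger_force: 1.1
```

Run:
```python
from h import *
s=sensors.get_state();print(wm(s["tool_pos"]),s["contact_force"])
p,d,C=snap("scene","scene8"); cv2.imwrite("pics/v8.png",p[60:240,180:400,::-1].repeat(2,0).repeat(2,1))
```

```text
[ 0.05652916 -0.00278062  0.20498221] [ 1.1998358  -0.27387186  2.37178336]
```

View pics/v8.png

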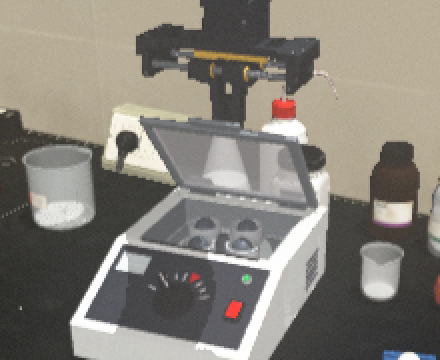

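The lid is following the fingers and stands at about 0.9 rad (fingertips at its front edge, near (230,120)).

Request:
send_rows(
  rows="0.032 0 0.027 0;0.061 0 0.056 0;0.088 0 0.088 0;0.111 0 0.123 0;0.13 0 0.16 0;0.145 0 0.199 0;0.157 0 0.239 0;0.16 0 0.26 0;0.165 0 0.28 0;0.166 0 0.3 0",
)

```text
clock: 23.27
tool_pos: [0.5816, 0.0373, 0.1124]
eef_rot: [-0.066, 0.998, -0.0, 0.001]
contact_force: [-0.8, -0.8, 2.1]
opening: 0.006
finger_force: 0.8
```

Request:
send_rows(
  rows="0 0 0.015 0;0 0 0.03 0;0 0 0.04 0;0 0 0.045 0;0 0 0.045 0",
)

```text
clock: 23.68
tool_pos: [0.5814, 0.0373, 0.1061]
eef_rot: [-0.066, 0.998, -0.002, 0.003]
contact_force: [-15.7, -9.5, 60.1]
opening: 0.007
finger_force: 30.4
```

Run:
```python
from h import *
s=sensors.get_state();print(wm(s["tool_pos"]),s["contact_force"])
```

```text
[ 0.00564369 -0.00231129  0.10613468] [-15.66401768  -9.50453155  60.06931683]
```

Request:
send_rows(
  rows="0 0 -0.05 0;0 0 -0.15 0;0 0 -0.28 0;0.02 0 -0.4 0;0.06 0 -0.5 0;0.08 0 -0.52 0;0.08 0 -0.52 0;0.08 0 -0.52 0",
)

```text
clock: 24.35
tool_pos: [0.5566, 0.0333, 0.2535]
eef_rot: [-0.066, 0.998, -0.0, -0.0]
contact_force: [0.3, -0.2, 0.0]
opening: 0.005
finger_force: 0.0
```

Run:
```python
from h import *
s=sensors.get_state();print(wm(s["tool_pos"]),s["contact_force"])
p,d,C=snap("wrist","w9")
L=(cloud(C,d)[...,:2]-O)@np.c_[UX,UY]; Z=cloud(C,d)[...,2]
m=(L[...,0]>.0)&(L[...,0]<.1)&(abs(L[...,1])<.08)&(Z<.13)
print("lid z",np.percentile(Z[m],[5,50,95]) if m.any() else 0)
```

```text
[-0.0194336  -0.00279983  0.25349699] [ 0.3083298  -0.16048612  0.03523331]
lid z [0.1025265  0.10362334 0.10473987]
```

View pics/w9.png

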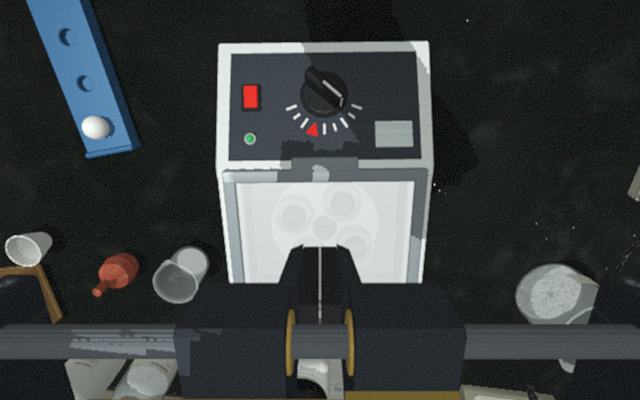

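The lid is shut flat. The knob is at (323,93), with the white pointer towards (342,103), the red tip at about (314,124) and ticks from (357,107) round to (290,107).

```bash
cat > knob.py <<'E'
from h import *
a=np.radians(25); n=np.array([-np.sin(a),0,np.cos(a)]); ex=np.array([np.cos(a),0,np.sin(a)])  # ex up the slope
ey=np.array([0,1,0])
def rayp(C,u,v,h):  # onto plane h above panel, in mill coords -> (up-slope s, y)
    p0=np.r_[wm(C[2][:3,3])]; q=wm(ray(C,u,v,0.)); dd=q-p0; base=np.array([-.140,0,.046]); t=(h-(p0-base)@n)/(dd@n); P=p0+t*dd; return P,np.array([(P-base)@ex,P[1]])
def look(name,cu,cv):
    p,d,C=snap("wrist",name); X=cloud(C,d); Mx=np.stack([(X[...,0]-O[0])*UX[0]+(X[...,1]-O[1])*UX[1],(X[...,0]-O[0])*UY[0]+(X[...,1]-O[1])*UY[1],X[...,2]],-1)
    rel=Mx-np.array([-.140,0,.046]); h=rel@n; s=rel@ex; y=rel[...,1]
    hsv=cv2.cvtColor(p,cv2.COLOR_RGB2HSV)
    roi=(s>.01)&(s<.115)&(abs(y)<.06)&(d>0)
    print("panel h",np.median(h[roi]))
    bar=roi&(h>.020)&(h<.035); b=np.c_[s[bar],y[bar]]; c=b.mean(0); w,v=np.linalg.eigh(np.cov((b-c).T)); ax=v[:,1]; pr=(b-c)@ax
    print("bar",bar.sum(),"centre s,y",c.round(4),"len",np.ptp(pr).round(4),"height",np.percentile(h[bar],95).round(4))
    wh=bar&(hsv[...,2]>140)&(hsv[...,1]<60)
    if wh.sum()>2:
        wc=np.array([s[wh].mean(),y[wh].mean()]); ax=ax*np.sign((wc-c)@ax); print("white",wh.sum(),wc.round(4))
    ang=np.degrees(np.arctan2(ax[1],ax[0]))
    red=roi&(h<.012)&(hsv[...,1]>150)&((hsv[...,0]<8)|(hsv[...,0]>172))&(y>-.03)
    rc=np.array([s[red].mean(),y[red].mean()]); tip=s[red].min(); print("red",red.sum(),rc.round(4),"tip s",tip.round(4))
    rd=rc-c; ra=np.degrees(np.arctan2(rd[1],rd[0])); print("bar ang (ccw from upslope)",ang.round(1),"red ang",ra.round(1),"to turn rad",np.radians(ang-ra).round(3),"knob value ~",(1.5-np.radians(ang-ra)).round(3))
    # grip pt world
    print("grip mill",(np.array([-.140,0,.046])+ex*c[0]+ey*c[1]+n*.018).round(4))
E
python3 - <<'E'
from knob import *
look("w10",0,0)
E
```

```text
panel h 0.000937716893146819
bar 644 centre s,y [0.0546 0.0013] len 0.0401 height 0.0289
white 47 [0.0589 0.0081]
red 95 [ 0.0868 -0.0089] tip s 0.0791
bar ang (ccw from upslope) 48.4 red ang -17.6 to turn rad 1.151 knob value ~ 0.349
grip mill [-0.0981  0.0013  0.0854]
```

Run:
```python
from knob import *
for nm,c in(("top1","top"),("scene1","scene")):
    d=np.load(f"pics/{nm}.npy"); X=cloud(cam(c),d); Mx=np.stack([(X[...,:2]-O)@UX,(X[...,:2]-O)@UY,X[...,2]],-1); rel=Mx-np.array([-.140,0,.046]); h=rel@n
    roi=(abs(rel[...,0]-.045)<.035)&(abs(rel[...,1])<.04); b=roi&(h>.018)&(h<.04); print(nm,np.median(h[roi&(h<.012)&(h>-.01)]),b.sum(),Mx[b].mean(0))
plan(mw(-.100,.0013,.13),239.2-360)
```

```text
top1 0.0012471351035720103 81 [-0.10029044 -0.0009089   0.09339739]
scene1 0.00011703744014365168 95 [-0.10555869 -0.00112688  0.09014527]
yaw -172.42 shift/0.3 [0.2669 0.012  0.4084] turn -0.1434 rows>= 8.0 q7 0.87
```

Request:
send_rows(
  rows="0.05 0 0.05 -0.019;0.1 0 0.1 -0.038;0.15 0 0.17 -0.057;0.2 0 0.24 -0.076;0.25 0.01 0.3 -0.095;0.267 0.014 0.36 -0.114;0.267 0.014 0.408 -0.133;0.267 0.014 0.408 -0.143;0.267 0.014 0.408 -0.143;0.267 0.014 0.408 -0.143",
  jaw=0.4,
  force=5,
)

```text
clock: 25.28
tool_pos: [0.4764, 0.0277, 0.1305]
eef_rot: [-0.492, 0.87, 0.001, -0.001]
contact_force: [-0.7, 0.6, -0.6]
opening: 0.301
finger_force: 0.0
```

Run:
```python
from h import *
s=sensors.get_state(); print(wm(s["tool_pos"]),s["contact_force"],s["opening"])
plan(mw(-.100,.0005,.086),239.2-360)
```

```text
[-0.09969795  0.00277567  0.13046834] [-0.65165419  0.55774548 -0.59403443] 0.30089040427327257
yaw -121.03 shift/0.3 [ 0.0065 -0.0043  0.1482] turn -0.0006 rows>= 2.0 q7 1.32
```

Request:
send_rows(
  rows="0.006 -0.004 0.05 0;0.006 -0.004 0.09 0;0.006 -0.004 0.12 0;0.006 -0.004 0.14 0;0.006 -0.004 0.146 0;0.006 -0.004 0.146 0;0.006 -0.004 0.146 0",
)

```text
clock: 25.87
tool_pos: [0.4771, 0.0255, 0.0881]
eef_rot: [-0.493, 0.87, -0.0, 0.0]
contact_force: [0.5, 0.3, -0.1]
opening: 0.303
finger_force: 0.0
```

Request:
send_rows(
  rows="0 0 0 0;0 0 0 0;0 0 0 0;0 0 0 0",
  jaw=1,
  force=5,
)

```text
clock: 26.2
tool_pos: [0.4755, 0.0264, 0.0882]
eef_rot: [-0.494, 0.87, 0.001, -0.0]
contact_force: [-4.2, 2.7, 2.9]
opening: 0.145
finger_force: 4.9
```

Request:
send_rows(
  rows="0 0 0 0.017;0 0 0 0.034;0 0 0 0.051;0 0 0 0.068;0 0 0 0.085;0 0 0 0.1;0 0 0 0.1;0 0 0 0.1",
)

```text
clock: 26.87
tool_pos: [0.4756, 0.0264, 0.0883]
eef_rot: [-0.201, 0.98, 0.001, -0.001]
contact_force: [-4.9, 2.4, 4.5]
opening: 0.127
finger_force: 5.0
```

Request:
send_rows(
  rows="0 0 0 0.017;0 0 0 0.034;0 0 0 0.051;0 0 0 0.068;0 0 0 0.085;0 0 0 0.096;0 0 0 0.096;0 0 0 0.096",
)

```text
clock: 27.53
tool_pos: [0.4764, 0.0257, 0.088]
eef_rot: [0.099, 0.995, 0.0, -0.0]
contact_force: [-3.6, 1.5, 3.1]
opening: 0.134
finger_force: 5.3
```

Request:
send_rows(
  rows="0 0 0 0;0 0 0 0;0 0 0 0;0 0 -0.06 0;0 0 -0.18 0;0 0 -0.31 0;-0.09 0 -0.43 0;-0.18 0 -0.5 0;-0.26 0 -0.54 0;-0.26 0 -0.54 0",
  jaw=0.4,
)

```text
clock: 28.37
tool_pos: [0.5594, 0.0084, 0.2528]
eef_rot: [0.103, 0.995, 0.001, 0.005]
contact_force: [0.4, -0.1, -0.9]
opening: 0.299
finger_force: 0.0
```

Run:
```python
from knob import *
s=sensors.get_state(); print(wm(s["tool_pos"]),abs(s["qd"]).max()); plan(s["tool_pos"],188)
look("w11",0,0)
```

```text
[-0.02013863 -0.02784119  0.25281853] 0.1654931867957559
yaw 168.18 shift/0.3 [0. 0. 0.] turn -0.0551 rows>= 3.0 q7 0.56
panel h 0.0009539066958425724
bar 627 centre s,y [0.0545 0.0015] len 0.0414 height 0.0289
white 46 [ 0.0615 -0.0016]
red 87 [ 0.087 -0.009] tip s 0.08
bar ang (ccw from upslope) -17.1 red ang -17.9 to turn rad 0.014 knob value ~ 1.486
grip mill [-0.0982  0.0015  0.0854]
```

Run:
```python
from knob import *
look("w12",0,0)
d=np.load("pics/w12.npy"); X=cloud(cam("wrist"),d); L=(X[...,:2]-O)@np.c_[UX,UY]; Z=X[...,2]
m=(L[...,0]>-.015)&(L[...,0]<.06)&(abs(L[...,1])<.08)&(Z<.13); print("lid",np.percentile(Z[m],[5,50,95]))
from plant import finish_job
print(finish_job())
```

```text
panel h 0.0009428356684659676
bar 636 centre s,y [0.0547 0.0013] len 0.0396 height 0.0289
white 46 [ 0.0613 -0.0015]
red 97 [ 0.0868 -0.0089] tip s 0.0797
bar ang (ccw from upslope) -17.6 red ang -17.7 to turn rad 0.003 knob value ~ 1.497
grip mill [-0.098   0.0013  0.0854]
lid [0.10114647 0.10226581 0.10343957]
the job is handed in; nothing more can be done
None
```

The job is handed in, with no verdict returned: a steel ball sits in each of the four cups, the ceramic ball is still in the block, the lid is closed flat without a slam, and the timer knob reads about 1.50 rad, on the red mark.

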